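# Shut and latch the starter tub

### The job

Close the lid of the starter tub in the pull-out tray and swing the teal hasp down over the catch on its front until it has snapped fully home and holds the lid down on its seal by itself. Press firmly but do not crush the tub, and leave it standing upright in its place along the side of the tray, with the things around it undisturbed.

Things in the scene. Friction and masses are not known exactly. Their poses are not given: they have to be found in the camera images.
- tub: Frosted plastic tub, 150 mm long (its x), 110 mm deep (its y), rim 88 mm high, about 1.4 kg with a pot inside, loose on the tray floor, its back within 3 cm of the tray's +y wall. Origin: centre of its underside; z up. Its front (catch, hasp) faces its -y; the lid's hinge is at the top of its back, y = +55 mm, z = 93 mm. Presses of over 25 N far out on the hasp's lip can tip it.
- tub_lid (a joint): Opening angle of the grey lid (156 x 114 mm, 6 mm thick) about the tub's back. 0 = pressed fully down, top at tub z = 96 mm. Stiff hinge (1.5 N at the front edge): it stays where left. A springy seal under its front edge stops it at about 0.057; from there to 0 takes 3 N rising to 23 N at the front edge, and the seal lifts it back when let go. Latched, it stays near 0.012 untouched.
- tub_hasp (a joint): Opening angle of the teal hasp (plate 60 mm wide, 41 long, 3 thick) hinged on the lid's front edge (lid at 0: tub y = -67, z = 91 mm). 0 = closed, square to the lid, hanging in front of the tub; 1.57 = straight out in the lid's plane. A living hinge: pushed in (about 2 N at the lip) it springs back to about 0.65 unless latched. A bead inside, 34 mm below the hinge, must pass under the catch.
- hasp_lip (a point): Middle of the rolled edge (5 mm thick, 60 wide) of the lip at the hasp's free end, a ledge standing out 15 mm from the plate's outer face, 38 mm from the hinge. Closed: tub y = -82, z = 53 mm. A fingertip in the corner of plate and lip, pressing down and a little in, draws hasp and lid down; fully home takes 15 to 20 N. Lifted while still pressing in hard, it can flick the hasp off again.
- catch (a point): Middle of the catch, a teal rib 47 mm wide, 5 thick, on the tub's front wall (tub y = -61, z = 62 mm). With the lid only resting on its seal the hasp's bead butts against the rib (hasp near 0.15); pushing inward then jams it. Drawn fully down, it swings in under the rib and sits tight: hasp 0. Pressed too weakly it hangs half caught on the rib (hasp 0.04 to 0.08): press again.
- tray: Shallow pull-out birch tray, 500 (x) by 600 (y) mm outside, walls 12 mm thick, tops 67 mm above the work surface, inner floor 22 mm above it; fixed. Origin: under its centre at work-surface height. The counter (top 192 mm high) begins at its x = +210 mm. The tub stands at its +y side wall.
- jug: Glass measuring jug, 82 mm wide and 105 mm high with a handle, beside the tub. Origin: centre of its underside. Leave alone.
- lid_rest: White ceramic lid rest, a dish 86 mm wide and 22 mm high, beside the tub. Origin: centre of its underside. Leave alone.
- dough_hook: Steel dough hook lying flat, 170 mm long, 24 mm high. Origin: under its middle. Leave alone.
- spatula: Yellow silicone spatula with wooden handle lying flat, 285 mm long, 13 mm high. Origin: under its middle. Leave alone.
- scraper: Steel bench scraper with black handle lying flat, 120 x 95 mm, 18 mm high. Origin: underneath. Leave alone.
- jar: Small jar with steel cap, 64 mm wide, 85 mm high. Origin: centre of its underside. Leave alone.

How it is judged:
By the outcome, as a careful person would: the job done as asked, in the order asked, and still so for the second after the job is handed in, with the robot touching nothing.
It also fails if it takes over 38 s, if anything falls off the work surface, if the arm or the gripper's body presses on something with over 40 N, if the wrist force passes 120 N, or if a joint passes its speed limit or range.

### The arm

A 6-joint arm with a two-finger parallel gripper is mounted at the origin on the work surface. World frame = base frame: x ahead of the robot, y to its left, z up, the work surface at z = 0. Lengths are in m, angles in rad, forces in N, time in s.
With the tool pointing down it reaches from about 0.35 to 0.775 m from the base axis. Payload 5.5 kg.
Tool frame: the origin (TCP) lies on the mounting face of the last link; the fingertips stand 173 mm ahead of it and the grasp point (between the pads) lies 155 mm ahead of it; z points along the fingers, y is the direction in which the jaws open and shut (so a half turn about z gives the same grasp; the last joint's range is limited). The gripper opens to 85 mm and grips with 20 to 120 N. Pads are 22 mm wide; open, the fingers measure 114 mm over their backs; the gripper's body (76 mm by 85 mm) begins 54 mm behind the grasp point. The pads swing forward as they close: fully open they stand 13 mm farther back than shut.
Start: joints at [-1.273, 0.313, 0.046, 1.304, 0, 1.431], TCP at [0.244, -0.521, 0.405] pointing down, gripper open.
Joint ranges: [-2.76, 2.76], [-0.86, 1.69], [-1.03, 1.26], [-2.2, 2.34], [-1.47, 1.5], [-3.14, 3.14]. Speed limits (rad/s): [2.57, 2.57, 3.14, 3.14, 3.14, 3.14].

### API

Orientations are given as a unit quaternion [w, x, y, z].
In Python, from workcell import * gives the robot as it stands. The module is installed in compiled form; this text tells all that it offers.
- The arm moves only by the shell command python3 -m crank 'ROWS' [FORCE]. ROWS is JSON, a list of rows, each a list of 7 numbers: the shift along the tool's x, y, z in mm, then the turn, a rotation vector about the tool's x, y, z in degrees, then the opening, from 0 (shut) to 1 (fully open). A call has exactly 8 rows; each row shifts and turns the commanded pose from where the row before left it, along the tool's axes as they then stand; what a row does not reach is not made up. A row lasts 1/8 s, in which the tool goes at most 62.5 mm and 10.7 degrees, less where a joint would pass 70% of its speed; a pose out of reach is approached as far as the arm can. A call with a gripper value outside its range is refused whole. The fingers move at their own pace and stop on an object; FORCE is the grip in N (left out, the last holds). Time passes only in rows, so rows that do not move let the fingers close, or fill a call up. It gives the time, the measured TCP pose, the force and the opening at its end, in the units of the state.
- get_state(): the state, without advancing time (a new reading comes with each control period).
- read_camera(name): name is "scene" or "side" or "wrist"; returns the picture (384x512x3 uint8, blue, green, red); there is no depth.
- calibration(name): a dict with "fx", "fy", "cx", "cy" (pixels), "extrinsics" (4x4, takes a point from world to camera coordinates). Camera axes: x right, y down, z forward; pixel columns grow to the right and rows downward; lengths in m; the calibration is good to about 2 mm. The wrist camera is an equidistant fisheye: a pixel r from the principal point sees the ray r / f radians off the axis. A picture is of the moment at which its call begins: read the wrist's pose just before it. calibration takes no time and is no camera call; for the wrist camera it gives the pose at the moment of the call.
- hand_in(): hands the job in, once; it reports no verdict.
The state is a dict: "clock": time; "joint_pos": joint angles; "qvel": joint speeds; "tau": joint torques, N m; "tcp_pos": TCP position; "orientation": TCP orientation; "wrist_force": force on the tool from outside, world axes, zero at the start; "ft_torque": the same for the moment, N m; "finger_gap": finger opening in m.
Only numpy, scipy, OpenCV 4.12 (cv2) and the standard library are available. Lean on these libraries where they do the work, as an engineer would, in place of code of your own. Each camera call takes 0.05 s, during which the arm holds its last target.

## Working session

There is one attempt and no reset: what is moved stays moved. The work goes in short steps, Python scripts to look and compute and a shell command to move; the robot and the scene stay as the last step left them, time stands still between calls to the robot, and variables do not carry over. Pictures are saved under pics/ and viewed, and the job is handed in when it is done.

```bash
mkdir -p pics; ls; python3 - <<'E'
from workcell import *
import cv2
print(get_state())
for n in ["scene","side","wrist"]:
    c=calibration(n); print(n,c)
    cv2.imwrite(f"pics/{n}0.png",read_camera(n))
E
```

```text
pics
{'clock': 0.0, 'joint_pos': array([-1.27260736e+00,  3.14009594e-01,  4.49721543e-02,  1.30357168e+00,
       -3.60022371e-05,  1.43122307e+00]), 'qvel': array([-0.00057327,  0.00066679, -0.00025207,  0.00179933,  0.00101211,
        0.00030201]), 'tau': array([-2.94124229e-04, -4.80620813e+01,  2.98535693e+01,  1.92209333e-02,
       -1.30292797e-04, -2.12434333e-05]), 'tcp_pos': array([ 0.24369466, -0.52059373,  0.40380055]), 'orientation': array([-9.02120694e-04,  9.76140609e-01,  2.17137489e-01, -8.97535066e-05]), 'wrist_force': array([0.50504525, 0.47734881, 0.29737787]), 'ft_torque': array([ 0.04647406, -0.04276889,  0.00634965]), 'finger_gap': 0.08553651863825681}
scene {'fx': 396.97442082392894, 'fy': 396.97442082392894, 'cx': 254.1457010195882, 'cy': 185.02316276752435, 'extrinsics': array([[-2.04377812e-01,  9.78892076e-01,  1.15772829e-04,
         1.04245310e-01],
       [ 8.20299793e-01,  1.71330686e-01, -5.45668440e-01,
        -4.06182724e-01],
       [-5.34170347e-01, -1.11427553e-01, -8.38001158e-01,
         1.33675482e+00],
       [ 0.00000000e+00,  0.00000000e+00,  0.00000000e+00,
         1.00000000e+00]])}
side {'fx': 381.3818717430395, 'fy': 381.3818717430395, 'cx': 257.3302664306124, 'cy': 192.81456724036525, 'extrinsics': array([[-0.98154924, -0.1907661 ,  0.01301447,  0.53124833],
       [-0.1028895 ,  0.46957519, -0.87687678,  0.13609636],
       [ 0.1611671 , -0.86203679, -0.480539  ,  0.80655495],
       [ 0.        ,  0.        ,  0.        ,  1.        ]])}
wrist {'fx': 297.3186396354542, 'fy': 297.3186396354542, 'cx': 257.9648804541977, 'cy': 193.85228523599199, 'extrinsics': array([[ 0.42337896, -0.90595054, -0.00196848, -0.57415294],
       [-0.8724455 , -0.40830455,  0.2685633 , -0.03560162],
       [-0.2441088 , -0.11198666, -0.96326003,  0.37767186],
       [ 0.        ,  0.        ,  0.        ,  1.        ]])}
```

View pics/scene0.png

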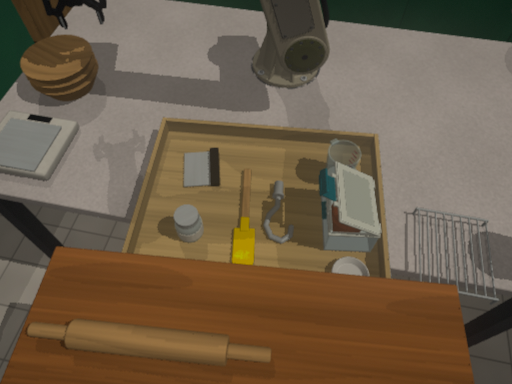

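View pics/side0.png

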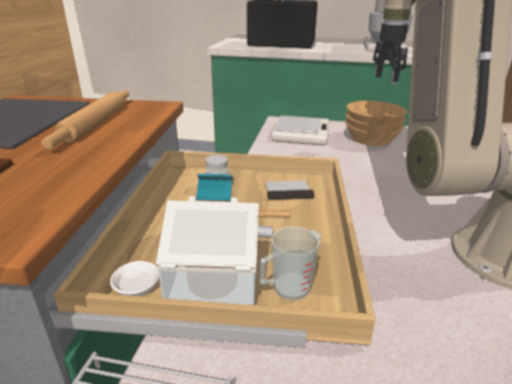

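View pics/wrist0.png

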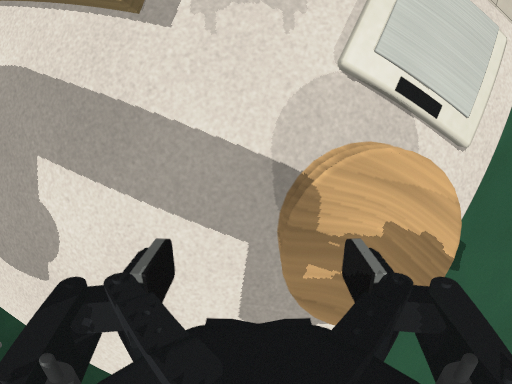

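```bash
python3 - <<'E'
import cv2
a=cv2.imread("pics/scene0.png")[110:310,290:410]; cv2.imwrite("pics/sc0z.png",cv2.resize(a,None,fx=3,fy=3,interpolation=cv2.INTER_CUBIC)[:600])
a=cv2.imread("pics/side0.png")[160:320,90:340]; cv2.imwrite("pics/si0z.png",cv2.resize(a,None,fx=3,fy=3,interpolation=cv2.INTER_CUBIC))
E
```

```text
(no output)
```

View pics/sc0z.png

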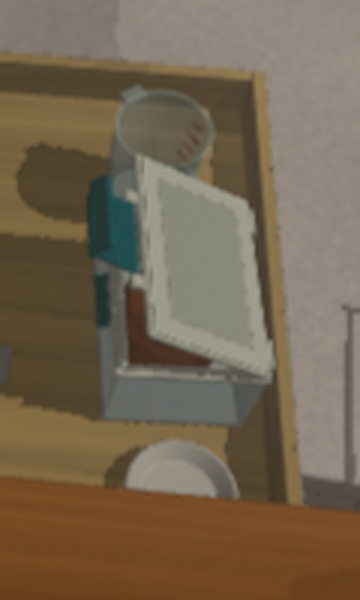

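View pics/si0z.png

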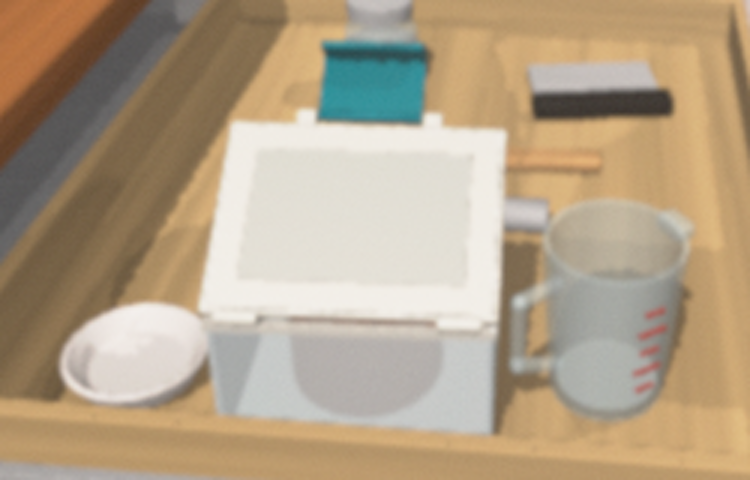

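```bash
cat > h.py <<'E'
import numpy as np
from workcell import *
def ray(n,p,cal=None):
    c=cal or calibration(n);E=c["extrinsics"];R,t=E[:3,:3],E[:3,3]
    d=np.array([(p[0]-c["cx"])/c["fx"],(p[1]-c["cy"])/c["fy"],1.])
    if n=="wrist":
        r=np.hypot(d[0],d[1]);d=np.array([d[0]/r*np.sin(r),d[1]/r*np.sin(r),np.cos(r)])
    d=R.T@d;return -R.T@t,d/np.linalg.norm(d)
def onz(n,p,z,cal=None):
    o,d=ray(n,p,cal);return o+d*(z-o[2])/d[2]
def tri(rays):
    A=sum(np.eye(3)-np.outer(d,d) for o,d in rays);b=sum((np.eye(3)-np.outer(d,d))@o for o,d in rays)
    p=np.linalg.solve(A,b);return p,[round(1e3*np.linalg.norm((np.eye(3)-np.outer(d,d))@(p-o)),1) for o,d in rays]
def proj(n,P):
    c=calibration(n);q=c["extrinsics"]@np.append(P,1);return c["fx"]*q[0]/q[2]+c["cx"],c["fy"]*q[1]/q[2]+c["cy"]
E
python3 - <<'E'
from h import *
np.set_printoptions(precision=4,suppress=True)
S=lambda u,v:ray("scene",(u/3+290,v/3+110)); D=lambda u,v:ray("side",(u/3+90,v/3+160))
for k,a,b in [("lid fl",(138,157),(507,130)),("fh",(150,333),(232,123)),("bl",(252,205),(497,325)),("bh",(272,372),(203,315))]:
    print(k,*tri([S(*a),D(*b)]))
# hasp lip ends
print("lip low",*tri([S(93,183),D(427,47)]));
print("lip hi",*tri([S(93,260),D(323,45)]));
for p in [(103,418),(237,425)]: print("floor",onz("scene",(p[0]/3+290,p[1]/3+110),.022))
for p in [(118,378),(243,380)]: print("rim",onz("scene",(p[0]/3+290,p[1]/3+110),.110))
print("catch",onz("scene",(95/3+290,275/3+110),.084),onz("scene",(95/3+290,327/3+110),.084))
# tray wall corner top outer
for p in [(259,72),(300,500)]:print("wall",onz("scene",(p[0]/3+290,p[1]/3+110),.067))
E
```

```text
lid fl [0.5063 0.1879 0.1745] [np.float64(2.6), np.float64(2.6)]
fh [0.6579 0.211  0.1752] [np.float64(0.1), np.float64(0.1)]
bl [0.4917 0.2863 0.1178] [np.float64(2.3), np.float64(2.3)]
bh [0.6393 0.3077 0.1182] [np.float64(0.1), np.float64(0.1)]
lip low [0.56   0.1556 0.2053] [np.float64(2.3), np.float64(2.3)]
lip hi [0.6217 0.1626 0.203 ] [np.float64(3.2), np.float64(3.2)]
floor [0.6547 0.2011 0.022 ]
floor [0.6389 0.3056 0.022 ]
rim [0.6625 0.1998 0.11  ]
rim [0.6455 0.2891 0.11  ]
catch [0.5628 0.1754 0.084 ] [0.6094 0.1807 0.084 ]
wall [0.3077 0.2983 0.067 ]
wall [0.7108 0.3435 0.067 ]
```

```bash
cat >> h.py <<'E'
from scipy.spatial.transform import Rotation as Ro
def Rt(s): q=s["orientation"];return Ro.from_quat([q[1],q[2],q[3],q[0]])
Y=np.radians(8); T0=np.array([.574,.2417,.022])
def tub2w(p): return T0+Ro.from_euler("z",Y).apply(p)
def w2tub(p): return Ro.from_euler("z",-Y).apply(np.asarray(p)-T0)
E
python3 - <<'E'
from h import *
np.set_printoptions(precision=4,suppress=True)
s=get_state();R=Rt(s);print(R.as_matrix())
c=calibration("wrist")["extrinsics"];cam=-c[:3,:3].T@c[:3,3];print("cam in tool",R.inv().apply(cam-s["tcp_pos"]), "cam axis in tool",R.inv().apply(c[2,:3]))
tgt=np.array([.5796,.2021,.42]);d=(tgt-s["tcp_pos"])/16*1e3
Rg=Ro.from_matrix(np.c_[tub2w([0,1,0])-T0,tub2w([1,0,0])-T0,[0,0,-1]])
print("rotvec deg in tool",np.degrees((R.inv()*Rg).as_rotvec()))
rv=(R.inv()*Rg).as_rotvec()/8
for i in range(9): print(i+1,(R*Ro.from_rotvec(rv*i)).inv().apply(d))
E
```

```text
[[ 0.9057  0.4239 -0.0004]
 [ 0.4239 -0.9057  0.0014]
 [ 0.0002 -0.0014 -1.    ]]
cam in tool [0.0667 0.0002 0.0317] cam axis in tool [-0.2688 -0.0005  0.9632]
rotvec deg in tool [ -0.0619  -0.062  -72.9174]
1 [ 38.1613 -32.0123  -0.9459]
2 [ 42.7504 -25.5628  -0.9553]
3 [ 46.2599 -18.4678  -0.9643]
4 [ 48.6012 -10.9064  -0.9727]
5 [49.715  -3.0696 -0.9803]
6 [49.5734  4.8447 -0.9869]
7 [48.1799 12.6366 -0.9924]
8 [45.5696 20.1094 -0.9965]
9 [41.8085 27.0743 -0.9992]
```

```bash
python3 -m crank '[[38,-32,-1,0,0,-9.1,0],[43,-26,-1,0,0,-9.1,0],[46,-18,-1,0,0,-9.1,0],[49,-11,-1,0,0,-9.1,0],[50,-3,-1,0,0,-9.1,0],[50,5,-1,0,0,-9.1,0],[48,13,-1,0,0,-9.1,0],[46,20,-1,0,0,-9.2,0]]' 40 && python3 -m crank '[[42,27,-1,0,0,0,0],[42,27,-1,0,0,0,0],[42,27,-1,0,0,0,0],[42,27,-1,0,0,0,0],[42,27,-1,0,0,0,0],[42,27,-1,0,0,0,0],[42,27,-1,0,0,0,0],[42,27,-1,0,0,0,0]]'
python3 - <<'E'
from h import *
import cv2
np.set_printoptions(precision=4,suppress=True)
s=get_state();print(s);print("TCP in tub",w2tub(s["tcp_pos"]))
np.save("wc1.npy",calibration("wrist")["extrinsics"])
cv2.imwrite("pics/w1.png",read_camera("wrist"))
E
```

```text
clock: 1.15
tcp_pos: [0.4132, -0.157, 0.4126]
orientation: [0.0, 0.654, 0.756, 0.0]
wrist_force: [-0.2, -0.7, 0.8]
finger_gap: -0.0
clock: 2.15
tcp_pos: [0.5805, 0.2058, 0.4203]
orientation: [-0.0, 0.656, 0.755, -0.0]
wrist_force: [1.3, 0.0, -0.4]
finger_gap: 0.0004
{'clock': 2.15, 'joint_pos': array([ 0.2105,  0.3925,  0.1978,  1.3766, -0.0002,  1.6418]), 'qvel': array([ 0.5471,  0.5471,  0.8112,  0.2588, -0.0013,  0.5468]), 'tau': array([ -0.8611, -55.5564,  26.9951,  -0.1029,   0.1244,  -0.5599]), 'tcp_pos': array([0.5805, 0.2058, 0.4203]), 'orientation': array([-0.    ,  0.6561,  0.7547, -0.0002]), 'wrist_force': array([ 1.2958,  0.0016, -0.4347]), 'ft_torque': array([-0.004, -0.04 ,  0.057]), 'finger_gap': 0.0003861021769678091}
TCP in tub [ 0.0015 -0.0364  0.3983]
```

View pics/w1.png

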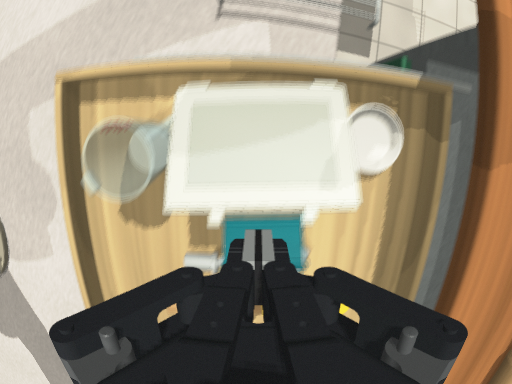

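```bash
python3 - <<'E'
from h import *
import cv2
np.set_printoptions(precision=4,suppress=True)
c=dict(calibration("wrist"))
for p,z in [((180,84),.118),((345,84),.118),((165,212),.175),((360,207),.175)]: 
    q=onz("wrist",p,z,c); print(q,w2tub(q))
for p in [(225,216),(301,218)]: print("hasp",onz("wrist",p,.18,c))
cv2.imwrite("pics/w2.png",read_camera("wrist"))
a=cv2.imread("pics/w2.png"); print(get_state()["tcp_pos"])
E
```

```text
[0.4971 0.2963 0.118 ] [-0.0685  0.0647  0.096 ]
[0.6465 0.3183 0.118 ] [0.0825 0.0658 0.096 ]
[0.5101 0.1941 0.175 ] [-0.0699 -0.0382  0.153 ]
[0.6607 0.2198 0.175 ] [ 0.0828 -0.0338  0.153 ]
hasp [0.5579 0.1999 0.18  ]
hasp [0.6144 0.2064 0.18  ]
[0.5812 0.208  0.4192]
```

View pics/w2.png

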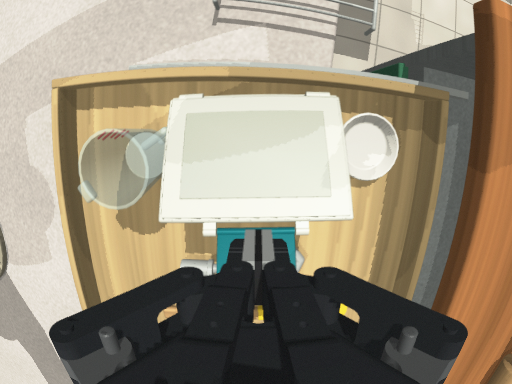

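```bash
python3 - <<'E'
from h import *
np.set_printoptions(precision=4,suppress=True)
c=dict(calibration("wrist"))
for p,z in [((172,97),.118),((341,95),.118),((159,221),.175),((352,219),.175),((217,228),.178),((296,226),.178)]: 
    q=onz("wrist",p,z,c); print(q,w2tub(q))
s=get_state();print(s["tcp_pos"],s["wrist_force"],w2tub(s["tcp_pos"]))
E
```

```text
[0.4897 0.2806 0.118 ] [-0.0781  0.0502  0.096 ]
[0.6427 0.3043 0.118 ] [0.0767 0.0525 0.096 ]
[0.5041 0.1829 0.175 ] [-0.0774 -0.0485  0.153 ]
[0.655  0.2065 0.175 ] [ 0.0753 -0.0461  0.153 ]
[0.5514 0.1858 0.178 ] [-0.0301 -0.0522  0.156 ]
[0.6109 0.1961 0.178 ] [ 0.0301 -0.0503  0.156 ]
[0.5812 0.208  0.4192] [0.2569 0.2366 0.2697] [ 0.0024 -0.0344  0.3972]
```

```bash
sed -i 's/^Y=.*/Y=np.radians(8.7); T0=np.array([.574,.240,.022])/' h.py; python3 -m crank '[[-4,0,25,0,0,0,0],[-4,0,20,0,0,0,0],[0,0,15,0,0,0,0],[0,0,15,0,0,0,0],[0,0,15,0,0,0,0],[0,0,12,0,0,0,0],[0,0,12,0,0,0,0],[0,0,6,0,0,0,0]]'
python3 - <<'E'
from h import *
import cv2
np.set_printoptions(precision=4,suppress=True)
s=get_state();print(s["tcp_pos"],s["wrist_force"],w2tub(s["tcp_pos"])-[0,0,.173])
a=read_camera("side")
cv2.imwrite("pics/s3.png",cv2.resize(a[130:330,70:330],None,fx=3,fy=3,interpolation=cv2.INTER_CUBIC)[:600,:780])
E
```

```text
clock: 3.25
tcp_pos: [0.581, 0.1963, 0.2997]
orientation: [-0.0, 0.656, 0.755, -0.0]
wrist_force: [0.2, -0.3, 1.1]
finger_gap: 0.0
[0.581  0.1963 0.2997] [ 0.1963 -0.2787  1.0692] [ 0.0003 -0.0443  0.1047]
```

View pics/s3.png

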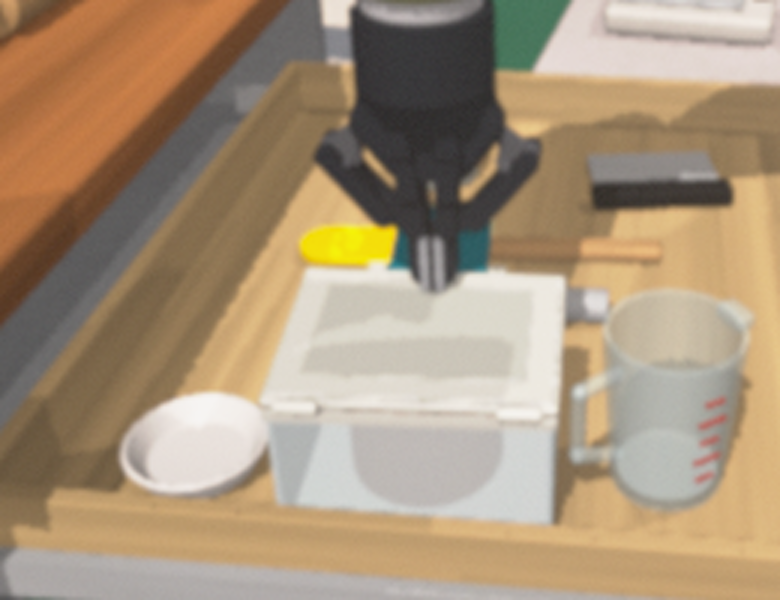

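```bash
python3 -m crank '[[0,0,2,0,0,0,0],[0,0,2,0,0,0,0],[0,0,1,0,0,0,0],[0,0,1,0,0,0,0],[0,0,0,0,0,0,0],[0,0,0,0,0,0,0],[0,0,0,0,0,0,0],[0,0,0,0,0,0,0]]'
python3 -m crank '[[0,0,-5,0,0,0,0],[0,0,-10,0,0,0,0],[0,0,-15,0,0,0,0],[0,0,-15,0,0,0,0],[0,0,-5,0,0,0,0],[0,0,0,0,0,0,0],[0,0,0,0,0,0,0],[0,0,0,0,0,0,0]]'
python3 - <<'E'
from h import *
import cv2
np.set_printoptions(precision=4,suppress=True)
s=get_state();print(s["tcp_pos"],s["wrist_force"],w2tub(s["tcp_pos"])-[0,0,.173])
a=read_camera("side");b=read_camera("scene")
cv2.imwrite("pics/s4.png",cv2.resize(a[170:310,130:290],None,fx=4,fy=4,interpolation=cv2.INTER_CUBIC))
cv2.imwrite("pics/c4.png",cv2.resize(b[130:270,290:410],None,fx=4,fy=4,interpolation=cv2.INTER_CUBIC))
E
```

```text
clock: 4.3
tcp_pos: [0.5813, 0.1962, 0.296]
orientation: [0.001, 0.656, 0.755, 0.001]
wrist_force: [-1.4, -0.6, 6.1]
finger_gap: 0.0003
clock: 5.3
tcp_pos: [0.581, 0.1962, 0.344]
orientation: [-0.0, 0.656, 0.755, -0.0]
wrist_force: [0.1, -0.8, -0.4]
finger_gap: 0.0002
[0.581  0.1962 0.344 ] [ 0.0661 -0.7941 -0.3504] [ 0.0003 -0.0443  0.149 ]
```

View pics/s4.png

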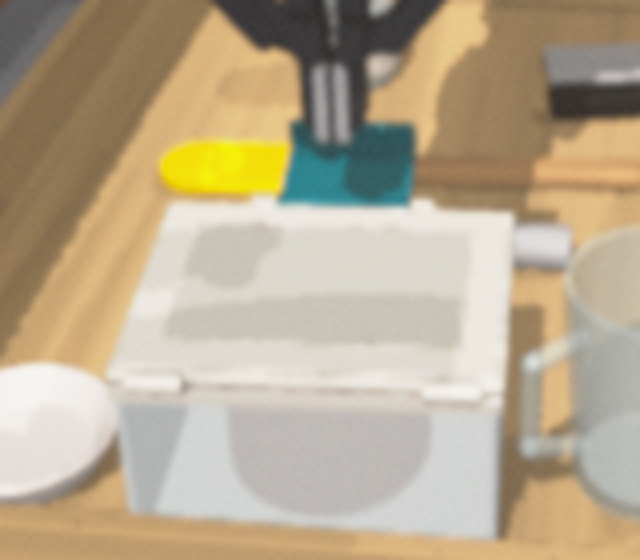

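View pics/c4.png

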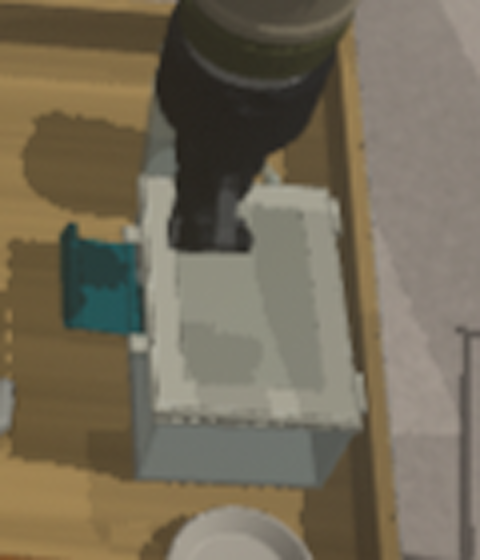

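```bash
python3 - <<'E'
from h import *
np.set_printoptions(precision=4,suppress=True)
S=lambda u,v:ray("scene",(u/4+290,v/4+130)); D=lambda u,v:ray("side",(u/4+130,v/4+170))
for k,a,b in [("lip lo",(64,228),(413,126)),("lip hi",(67,326),(292,124)),("lid fl",(142,180),(513,212)),("fh",(160,408),(172,204)),("hinge lo",(132,240),(410,205)),("hinge hi",(140,332),(281,203))]:
    p,e=tri([S(*a),D(*b)]);print(k,p,w2tub(p),e)
E
```

```text
lip lo [0.5647 0.1315 0.1399] [-0.0256 -0.1059  0.1179] [np.float64(1.3), np.float64(1.3)]
lip hi [0.6237 0.1404 0.1372] [ 0.034  -0.106   0.1152] [np.float64(3.9), np.float64(3.9)]
lid fl [0.51   0.1719 0.1243] [-0.0736 -0.0576  0.1023] [np.float64(2.6), np.float64(2.6)]
fh [0.6594 0.1978 0.1255] [ 0.078  -0.0546  0.1035] [np.float64(1.4), np.float64(1.4)]
hinge lo [0.5553 0.1719 0.1235] [-0.0288 -0.0644  0.1015] [np.float64(0.2), np.float64(0.2)]
hinge hi [0.6135 0.1826 0.1227] [ 0.0303 -0.0627  0.1007] [np.float64(1.2), np.float64(1.2)]
```

```bash
python3 -m crank '[[-15,1,0,0,0,0,0],[-15,1,0,0,0,0,0],[-12,0,5,0,0,0,0],[0,0,10,0,0,0,0],[0,0,10,0,0,0,0],[0,0,10,0,0,0,0],[0,0,10,0,0,0,0],[0,0,5,0,0,0,0]]'
python3 - <<'E'
from h import *
import cv2
np.set_printoptions(precision=4,suppress=True)
s=get_state();print(s["tcp_pos"],s["wrist_force"],w2tub(s["tcp_pos"])-[0,0,.173])
a=read_camera("side");b=read_camera("wrist")
cv2.imwrite("pics/s5.png",cv2.resize(a[150:290,130:290],None,fx=4,fy=4,interpolation=cv2.INTER_CUBIC))
cv2.imwrite("pics/w5.png",b)
E
```

```text
clock: 6.4
tcp_pos: [0.5888, 0.1551, 0.2938]
orientation: [-0.0, 0.656, 0.755, -0.0]
wrist_force: [-0.7, -0.5, 1.9]
finger_gap: -0.0001
[0.5888 0.1551 0.2938] [-0.7112 -0.484   1.9378] [ 0.0018 -0.0861  0.0988]
```

View pics/s5.png

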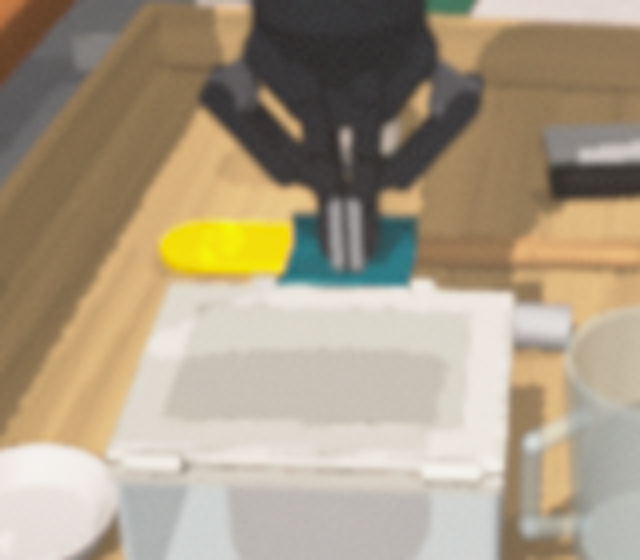

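View pics/w5.png

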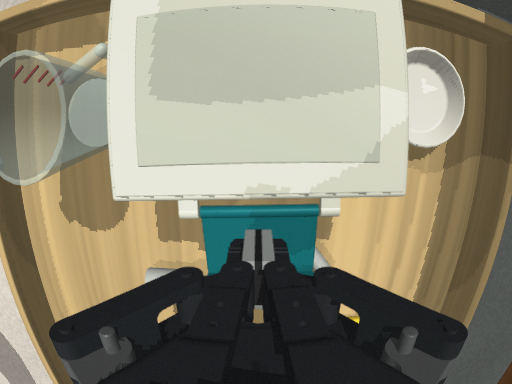

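```bash
python3 -m crank '[[-4,0,0,0,0,0,0],[-2,0,5,0,0,0,0],[-1,0,6,0,0,0,0],[-1,0,5,0,0,0,0],[0,0,4,0,0,0,0],[2,0,4,0,0,0,0],[1,0,3,0,0,0,0],[0,0,0,0,0,0,0]]'
python3 - <<'E'
from h import *
import cv2
np.set_printoptions(precision=4,suppress=True)
s=get_state();print(s["tcp_pos"],s["wrist_force"],s["ft_torque"],w2tub(s["tcp_pos"])-[0,0,.173])
a=read_camera("scene");b=read_camera("wrist")
cv2.imwrite("pics/c6.png",cv2.resize(a[130:270,270:410],None,fx=4,fy=4,interpolation=cv2.INTER_CUBIC))
cv2.imwrite("pics/w6.png",b)
E
```

```text
clock: 7.5
tcp_pos: [0.5898, 0.1503, 0.2676]
orientation: [-0.0, 0.656, 0.755, 0.0]
wrist_force: [0.1, 3.9, 2.8]
finger_gap: -0.0002
[0.5898 0.1503 0.2676] [0.0953 3.9144 2.8475] [0.5931 0.0008 0.0504] [ 0.002  -0.0911  0.0726]
```

View pics/c6.png

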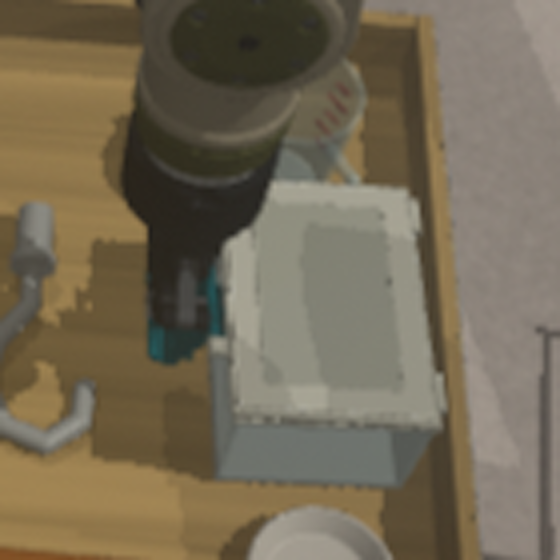

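View pics/w6.png

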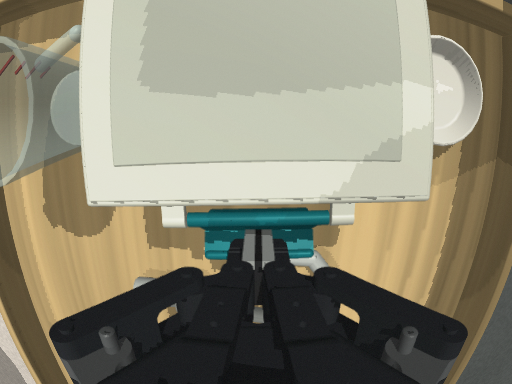

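```bash
python3 -m crank '[[2,0,3,0,0,0,0],[2,0,3,0,0,0,0],[1,0,3,0,0,0,0],[1,0,2,0,0,0,0],[0,0,2,0,0,0,0],[0,0,2,0,0,0,0],[0,0,0,0,0,0,0],[0,0,0,0,0,0,0]]'
python3 - <<'E'
from h import *
import cv2
np.set_printoptions(precision=4,suppress=True)
s=get_state();print(s["tcp_pos"],s["wrist_force"],s["ft_torque"],w2tub(s["tcp_pos"])-[0,0,.173])
b=read_camera("wrist")
cv2.imwrite("pics/w7.png",b)
E
```

```text
clock: 8.6
tcp_pos: [0.589, 0.1563, 0.2543]
orientation: [0.0, 0.656, 0.755, 0.001]
wrist_force: [-3.1, 3.2, 12.5]
finger_gap: -0.0002
[0.589  0.1563 0.2543] [-3.1445  3.1979 12.4939] [0.6701 0.5763 0.0244] [ 0.0022 -0.0851  0.0593]
```

View pics/w7.png

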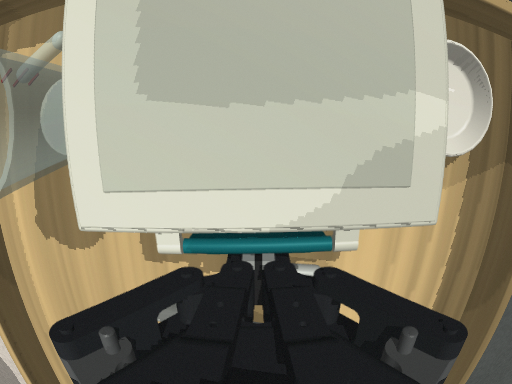

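```bash
python3 -m crank '[[0,0,1,0,0,0,0],[0,0,1,0,0,0,0],[0,0,1,0,0,0,0],[0,0,1,0,0,0,0],[1,0,0.5,0,0,0,0],[1,0,0.5,0,0,0,0],[1,0,0,0,0,0,0],[1,0,0,0,0,0,0]]'
python3 - <<'E'
from h import *
import cv2
np.set_printoptions(precision=4,suppress=True)
s=get_state();print(s["tcp_pos"],s["wrist_force"],s["ft_torque"],w2tub(s["tcp_pos"])-[0,0,.173])
b=read_camera("wrist")
cv2.imwrite("pics/w8.png",b)
E
```

```text
clock: 9.65
tcp_pos: [0.5885, 0.1601, 0.2506]
orientation: [0.001, 0.656, 0.755, 0.001]
wrist_force: [-5.1, 1.6, 19.7]
finger_gap: 0.0002
[0.5885 0.1601 0.2506] [-5.0584  1.6442 19.6839] [0.5302 1.0819 0.0768] [ 0.0023 -0.0812  0.0556]
```

View pics/w8.png

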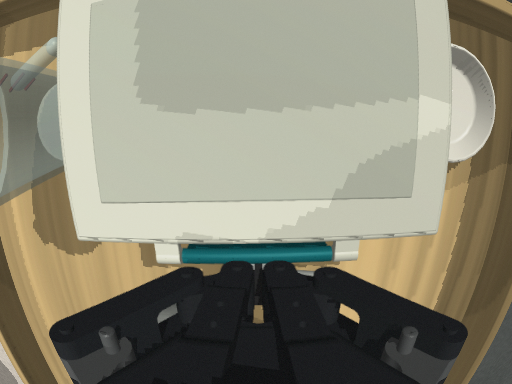

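```bash
python3 -m crank '[[0,0,0.5,0,0,0,0],[1,0,0.5,0,0,0,0],[1,0,0,0,0,0,0],[1,0,0,0,0,0,0],[1,0,0,0,0,0,0],[0,0,0,0,0,0,0],[0,0,0,0,0,0,0],[0,0,0,0,0,0,0]]'
python3 - <<'E'
from h import *
import cv2
np.set_printoptions(precision=4,suppress=True)
s=get_state();print(s["tcp_pos"],s["wrist_force"],s["ft_torque"],w2tub(s["tcp_pos"])-[0,0,.173])
b=read_camera("wrist")
cv2.imwrite("pics/w9.png",b)
E
```

```text
clock: 10.7
tcp_pos: [0.5882, 0.1624, 0.2503]
orientation: [0.003, 0.657, 0.754, -0.0]
wrist_force: [-6.5, -5.8, 24.3]
finger_gap: 0.0002
[0.5882 0.1624 0.2503] [-6.5109 -5.7725 24.2731] [-0.8578  1.1998  0.0993] [ 0.0023 -0.0789  0.0553]
```

View pics/w9.png

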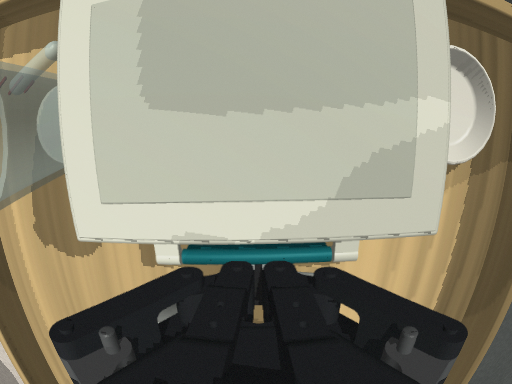

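```bash
python3 -m crank '[[-1.5,0,0,0,0,0,0],[-1.5,0,0,0,0,0,0],[-1.5,0,0,0,0,0,0],[-1.5,0,-2,0,0,0,0],[-1,0,-3,0,0,0,0],[0,0,-4,0,0,0,0],[0,0,-6,0,0,0,0],[0,0,0,0,0,0,0]]'
python3 -m crank '[[0,0,-10,0,0,0,0],[0,0,-20,0,0,0,0],[0,0,-25,0,0,0,0],[-10,0,-25,0,0,0,0],[-30,0,-25,0,0,0,0],[-30,0,-20,0,0,0,0],[-20,0,0,0,0,0,0],[0,0,0,0,0,0,0]]'
python3 - <<'E'
from h import *
import cv2
np.set_printoptions(precision=4,suppress=True)
s=get_state();print(s["tcp_pos"],s["wrist_force"],w2tub(s["tcp_pos"])-[0,0,.173])
for n,o,sl in [("wrist","w10",None),("scene","c10",(slice(130,270),slice(270,410))),("side","s10",(slice(150,300),slice(110,310)))]:
    b=read_camera(n)
    cv2.imwrite(f"pics/{o}.png",b if sl is None else cv2.resize(b[sl],None,fx=4,fy=4,interpolation=cv2.INTER_CUBIC))
print(calibration("wrist")["extrinsics"])
E
```

```text
clock: 11.75
tcp_pos: [0.5889, 0.1567, 0.2617]
orientation: [0.0, 0.656, 0.755, -0.0]
wrist_force: [0.2, -1.1, 0.0]
finger_gap: -0.0001
clock: 12.75
tcp_pos: [0.6013, 0.0666, 0.386]
orientation: [-0.0, 0.657, 0.754, -0.0]
wrist_force: [0.4, 0.0, -0.9]
finger_gap: -0.0002
[0.6013 0.0666 0.386 ] [ 0.4225  0.0266 -0.9365] [ 0.0007 -0.1756  0.191 ]
[[ 0.9903  0.1387 -0.0027 -0.6024]
 [ 0.1344 -0.9541  0.2675 -0.0452]
 [ 0.0346 -0.2653 -0.9635  0.3564]
 [ 0.      0.      0.      1.    ]]
```

View pics/w10.png

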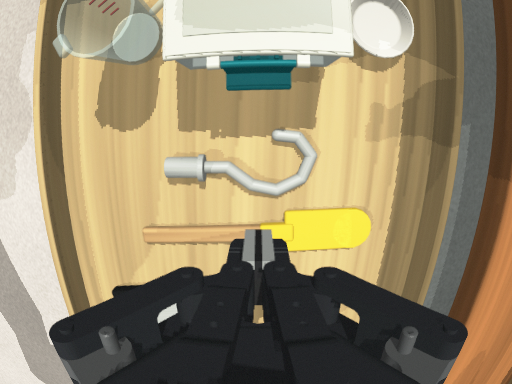

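View pics/c10.png

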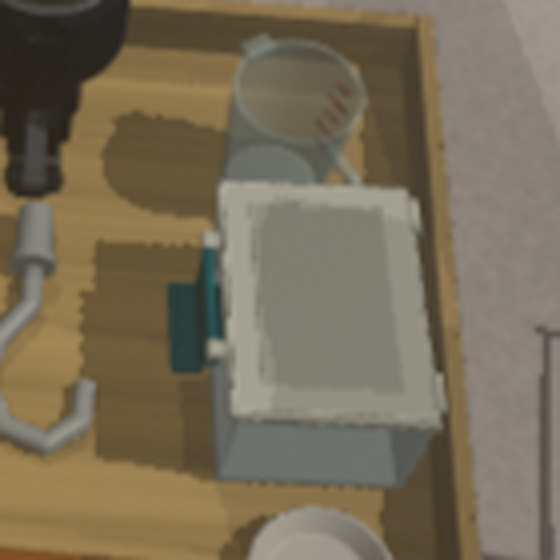

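View pics/s10.png

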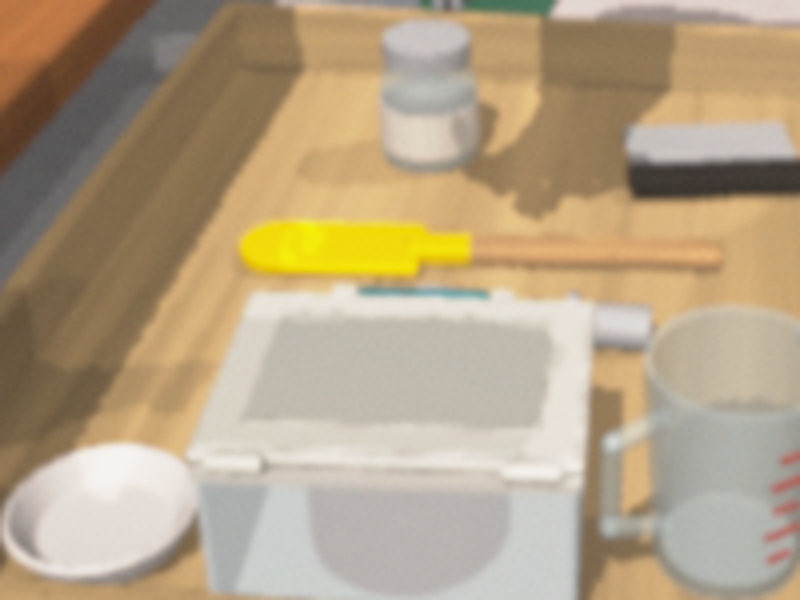

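```bash
python3 - <<'E'
import cv2
a=cv2.imread("pics/w10.png")[30:105,150:365]; cv2.imwrite("pics/w10z.png",cv2.resize(a,None,fx=3.7,fy=3.7,interpolation=cv2.INTER_CUBIC)[:,:790])
E
```

```text
(no output)
```

View pics/w10z.png

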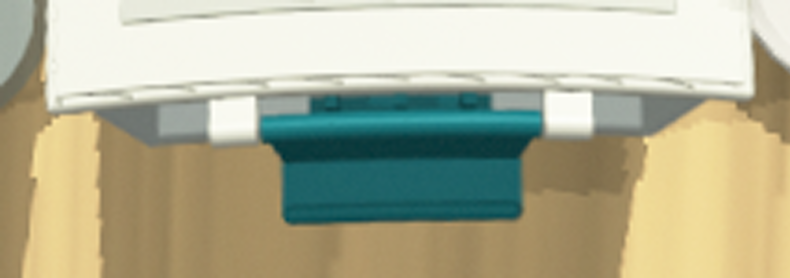

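```bash
python3 - <<'E'
from h import *
np.set_printoptions(precision=4,suppress=True)
c=calibration("wrist")
f=lambda u,v,z:w2tub(onz("wrist",(150+u/3.7,30+v/3.7),z+.022,c))
print("lip outer",f(285,222,.053),f(522,217,.053))
print("lip roll inner",f(285,205,.0555),f(522,204,.0555))
print("lid edge top",f(50,97,.097),f(752,82,.097))
print("lid edge bottom",f(50,108,.091),f(752,96,.091))
print("hinge barrel front",f(262,137,.089),f(540,133,.089))
print("tub bottom front",f(150,145,0),f(648,135,0))
for h in (0,.06):
  P=tub2w(np.array([.0015,-.067-.0175*np.cos(h)-.038*np.sin(h),.091-.038*np.cos(h)+.0175*np.sin(h)])); q=c["extrinsics"]@np.append(P,1);r=np.hypot(q[0],q[1]);th=np.arctan2(r,q[2]);print(h,(c["cy"]+c["fy"]*th*q[1]/r-30)*3.7)
E
```

```text
lip outer [-0.0288 -0.0836  0.053 ] [ 0.0304 -0.083   0.053 ]
lip roll inner [-0.0285 -0.0795  0.0555] [ 0.0302 -0.0799  0.0555]
lid edge top [-0.0756 -0.0558  0.097 ] [ 0.0768 -0.0543  0.097 ]
lid edge bottom [-0.0776 -0.0571  0.091 ] [ 0.0787 -0.0562  0.091 ]
hinge barrel front [-0.0299 -0.0672  0.089 ] [ 0.0307 -0.067   0.089 ]
tub bottom front [-0.0752 -0.0532  0.    ] [ 0.0749 -0.0521  0.    ]
0 222.63876100411298
0.06 231.1467986544047
```

```bash
python3 -m crank '[[20,0,0,0,0,0,0],[30,0,0,0,0,0,0],[30,0,10,0,0,0,0],[10,1,25,0,0,0,0],[0,0,25,0,0,0,0],[0,0,25,0,0,0,0],[0,0,20,0,0,0,0],[0,0,15,0,0,0,0]]'
python3 -m crank '[[1,0,5,0,0,0,0],[1,0,3,0,0,0,0],[0,0,3,0,0,0,0],[0,0,2,0,0,0,0],[0,0,2,0,0,0,0],[0,0,2,0,0,0,0],[0,0,1,0,0,0,0],[0,0,0,0,0,0,0]]'
python3 - <<'E'
from h import *
s=get_state();print(s["wrist_force"],w2tub(s["tcp_pos"])-[0,0,.173])
E
```

```text
clock: 13.9
tcp_pos: [0.5888, 0.1588, 0.2653]
orientation: [-0.001, 0.655, 0.755, -0.0]
wrist_force: [-0.8, -0.4, 1.1]
finger_gap: -0.0001
clock: 14.9
tcp_pos: [0.5895, 0.1594, 0.2516]
orientation: [0.001, 0.656, 0.755, 0.001]
wrist_force: [-5.1, 0.6, 14.8]
finger_gap: -0.0001
[-5.07592149  0.57027901 14.80509547] [ 0.00316472 -0.0820278   0.05656267]
```

```bash
python3 -m crank '[[0,0,1,0,0,0,0],[0,0,1,0,0,0,0],[0,0,1,0,0,0,0],[1,0,0,0,0,0,0],[2,0,0,0,0,0,0],[2,0,0,0,0,0,0],[1,0,0,0,0,0,0],[0,0,0,0,0,0,0]]'
python3 - <<'E'
from h import *
s=get_state();print(s["wrist_force"],w2tub(s["tcp_pos"])-[0,0,.173])
E
```

```text
clock: 15.9
tcp_pos: [0.5892, 0.1624, 0.2499]
orientation: [0.004, 0.657, 0.754, -0.001]
wrist_force: [-6.6, -12.9, 22.6]
finger_gap: -0.0002
[ -6.61212067 -12.90726364  22.58949129] [ 0.00329136 -0.07904792  0.05491129]
```

```bash
python3 -m crank '[[-2,0,0,0,0,0,0],[-2,0,0,0,0,0,0],[-2,0,0,0,0,0,0],[-2,0,-2,0,0,0,0],[-1,0,-3,0,0,0,0],[0,0,-4,0,0,0,0],[0,0,-6,0,0,0,0],[0,0,0,0,0,0,0]]'
python3 -m crank '[[0,0,-10,0,0,0,0],[0,0,-20,0,0,0,0],[0,0,-25,0,0,0,0],[-10,0,-25,0,0,0,0],[-30,0,-25,0,0,0,0],[-30,0,-20,0,0,0,0],[-20,0,0,0,0,0,0],[0,0,0,0,0,0,0]]'
python3 - <<'E'
from h import *
import cv2
np.set_printoptions(precision=4,suppress=True)
s=get_state();print(s["tcp_pos"],s["wrist_force"],w2tub(s["tcp_pos"])-[0,0,.173])
b=read_camera("wrist"); cv2.imwrite("pics/w11.png",b)
cv2.imwrite("pics/w11z.png",cv2.resize(b[30:105,150:365],None,fx=3.7,fy=3.7,interpolation=cv2.INTER_CUBIC)[:,:790])
b=read_camera("side");cv2.imwrite("pics/s11.png",cv2.resize(b,(768,576)))
E
```

```text
clock: 16.9
tcp_pos: [0.5901, 0.156, 0.261]
orientation: [0.0, 0.656, 0.755, 0.0]
wrist_force: [0.2, 0.5, 0.2]
finger_gap: -0.0004
clock: 17.9
tcp_pos: [0.6024, 0.0657, 0.385]
orientation: [-0.0, 0.657, 0.754, -0.0]
wrist_force: [0.6, 0.5, -0.2]
finger_gap: -0.0005
[0.6024 0.0657 0.385 ] [ 0.5894  0.5031 -0.1772] [ 0.0017 -0.1766  0.19  ]
```

View pics/w11z.png

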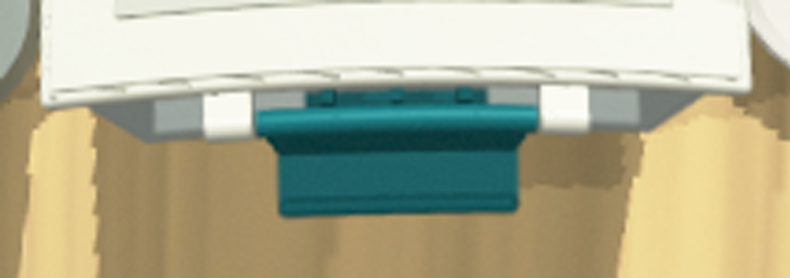

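View pics/s11.png

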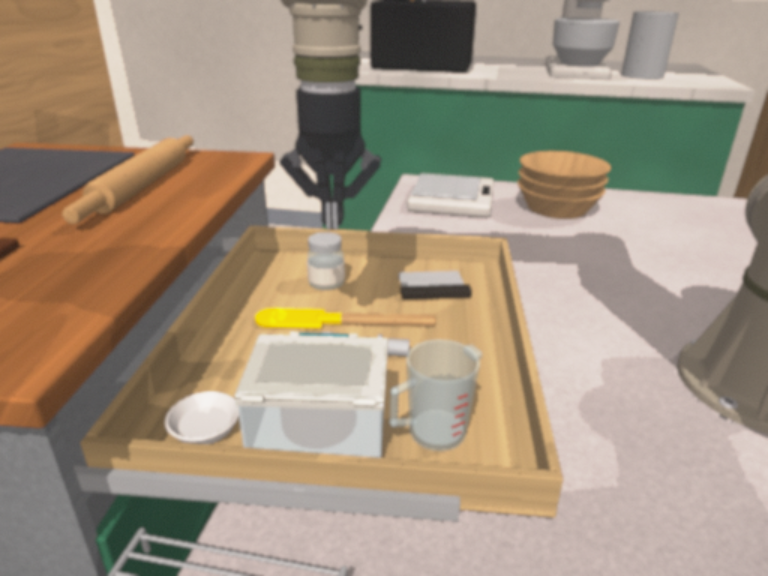

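```bash
python3 - <<'E'
from h import *
import cv2
np.set_printoptions(precision=2,suppress=True)
for f in ("w10","w11"):
    im=cv2.imread(f"pics/{f}.png").astype(float)
    hsv=cv2.cvtColor(im.astype(np.uint8),cv2.COLOR_BGR2HSV)
    m=cv2.inRange(hsv,(80,120,30),(105,255,255))
    x,y,w,h=cv2.boundingRect(m[:120]);print(f,(x,y,w,h))
    p=im[:,245:275,2].mean(1)  # red channel
    print("red",p[46:98].round())
    for c in (235,280):
        print(c,"teal rows",np.where(m[:120,c])[0][[0,-1]])
    # white tabs
    for cc in (205,212,300,306): print("tab",cc,im[50:72,cc,2].round())
E
```

```text
w10 (221, 55, 75, 35)
red [247. 247. 247. 227. 197. 238. 226. 179. 130.  83.  37.  28.  27.  25.
  30.  42.  58.  39.  27.  21.  16.  13.  11.  11.  11.  11.  15.  25.
  29.  30.  30.  29.  30.  30.  30.  29.  29.  29.  25.  20.  25.  23.
  19.  51. 155. 171. 171. 171. 171. 171. 171. 171.]
235 teal rows [57 89]
280 teal rows [56 88]
tab 205 [247. 242. 178. 244. 238. 202. 153. 137. 158. 157. 159. 159. 159. 161.
 158. 143. 121. 114. 126. 154. 158. 157.]
tab 212 [247. 226. 206. 244. 225. 180. 213. 247. 249. 249. 249. 249. 248. 250.
 250. 241. 225. 197. 157. 144. 161. 165.]
tab 300 [196. 224. 197. 183. 193. 249. 250. 250. 250. 249. 249. 251. 251. 244.
 227. 203. 161. 132. 135. 137. 139. 137.]
tab 306 [218. 248. 236. 192. 166. 248. 250. 250. 250. 250. 250. 251. 252. 245.
 231. 208. 166. 132. 129. 132. 133. 130.]
w11 (219, 54, 76, 34)
red [248. 243. 200. 228. 238. 206. 154. 108.  66.  30.  28.  25.  27.  34.
  56.  50.  31.  24.  19.  15.  11.  11.  12.  11.  13.  25.  30.  29.
  29.  29.  28.  29.  29.  29.  29.  29.  25.  19.  24.  24.  19.  47.
 153. 170. 170. 170. 170. 170. 170. 170. 170. 170.]
235 teal rows [56 87]
280 teal rows [55 86]
tab 205 [226. 222. 246. 225. 177. 191. 239. 240. 241. 240. 235. 238. 242. 236.
 220. 187. 161. 146. 150. 158. 157. 157.]
tab 212 [169. 238. 239. 204. 162. 242. 249. 249. 249. 249. 249. 249. 251. 247.
 235. 217. 182. 142. 146. 163. 164. 165.]
tab 300 [230. 204. 162. 239. 250. 250. 250. 250. 250. 250. 252. 245. 237. 219.
 184. 144. 129. 137. 137. 137. 136. 136.]
tab 306 [244. 218. 174. 231. 250. 250. 250. 250. 250. 250. 251. 250. 238. 223.
 191. 151. 128. 131. 130. 130. 131. 130.]
```

```bash
python3 - <<'E'
from h import *
print(onz("scene",(188,225),.05),onz("side",(217,170),.08))
E
python3 -m crank '[[0,0,20,0,0,0,0],[0,0,30,0,0,0,0],[0,0,30,0,0,0,0],[0,0,25,0,0,0,0],[0,0,15,0,0,0,0],[0,0,0,0,0,0,0],[0,0,0,0,0,0,0],[0,0,0,0,0,0,0]]'
python3 - <<'E'
from h import *
import cv2
s=get_state();print(s["wrist_force"],s["tcp_pos"])
b=read_camera("wrist"); cv2.imwrite("pics/w12.png",b)
cv2.imwrite("pics/w12z.png",cv2.resize(b[0:130,150:370],None,fx=3.6,fy=3.6,interpolation=cv2.INTER_CUBIC))
E
```

```text
[ 0.67181285 -0.12798451  0.05      ] [ 0.67061019 -0.11808875  0.08      ]
clock: 19.0
tcp_pos: [0.6029, 0.067, 0.2669]
orientation: [0.001, 0.656, 0.755, 0.001]
wrist_force: [0.4, -0.5, -0.4]
finger_gap: -0.0
[ 0.43253641 -0.49208131 -0.44474024] [0.60290251 0.0670133  0.26694887]
```

View pics/w12z.png

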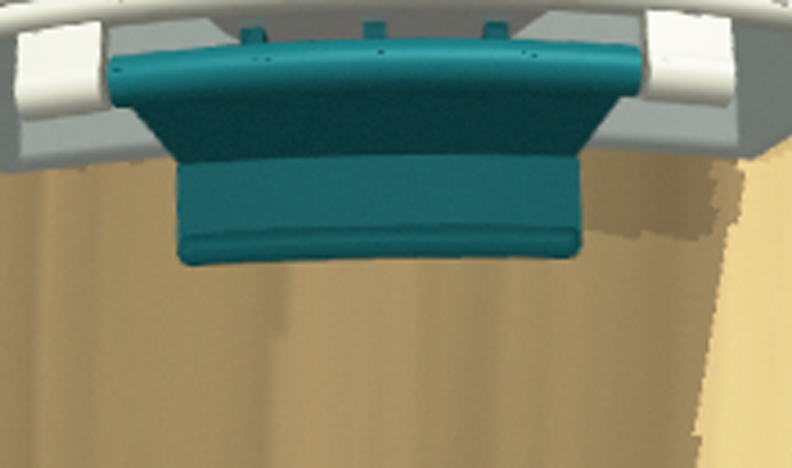

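```bash
python3 - <<'E'
from h import *
np.set_printoptions(precision=4,suppress=True)
c=calibration("wrist")
f=lambda u,v,z:w2tub(onz("wrist",(150+u/3.6,v/3.6),z+.022,c))
for dz in (0,.0014):
  a=f(120,81,.091+dz),f(630,70,.091+dz); b=f(190,251,.053+dz),f(570,244,.053+dz)
  print(a,b); ma=(a[0]+a[1])/2;mb=(b[0]+b[1])/2;print("dy",mb-ma)
  print("roll outer/inner",f(380,261,.053+dz),f(380,232,.0555+dz),"root",f(380,156,.0555+dz))
E
```

```text
(array([-0.0282, -0.0677,  0.091 ]), array([ 0.0306, -0.0673,  0.091 ])) (array([-0.0268, -0.0833,  0.053 ]), array([ 0.0296, -0.0831,  0.053 ]))
dy [ 0.0002 -0.0158 -0.038 ]
roll outer/inner [ 0.0014 -0.086   0.053 ] [ 0.0014 -0.082   0.0555] root [ 0.0016 -0.0703  0.0555]
(array([-0.0278, -0.0681,  0.0924]), array([ 0.0303, -0.0678,  0.0924])) (array([-0.0266, -0.0836,  0.0544]), array([ 0.0293, -0.0833,  0.0544]))
dy [ 0.0001 -0.0155 -0.038 ]
roll outer/inner [ 0.0014 -0.0862  0.0544] [ 0.0014 -0.0822  0.0569] root [ 0.0016 -0.0707  0.0569]
```

```bash
python3 - <<'E'
from h import *
print(get_state()["clock"]);print(hand_in())
E
```

```text
19.05
the job is handed in; nothing more can be done
None
```

I closed the lid onto its seal, swung the teal hasp down over the catch and pressed it home. I handed the job in at 19 s, with the arm clear of everything.

- **Pressing:** I pressed the hasp twice, with about 23–24 N down and 6 N, then 13 N, inward. Each time I eased off the inward push before lifting. Both presses stopped at the same plate position, within about 0.2 mm.
- **Latch:** With nothing touching it, the hasp stayed closed. In the last close-up, the lip stood 15.5 mm in front of the hinge. Fully home on a latched lid should give about 15.5 mm, and half caught about 17 mm or more.
- **Measurement doubt:** An earlier view from farther away was less clear and left room for a half-caught hasp. That is why I pressed a second time and took the close-up. My absolute tub position is only good to about 2 mm.
- **Surroundings:** In the last side and wrist pictures the tub stands upright at the +y wall. The jug, lid rest, dough hook, spatula, scraper and jar look unmoved; I judged this by eye and did not measure them.

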